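# Open the sprung cover of the injector test chamber

## Robot

A 6-joint arm with a two-finger parallel gripper is mounted at the origin on the work surface. World frame = base frame: x ahead of the robot, y to its left, z up, the work surface at z = 0. Lengths are in mm, angles in rad, forces in N, time in s.
With the tool pointing down it reaches from about 250 to 775 mm from the base axis. Payload 4 kg.
Tool frame: the origin (TCP) lies at the very end of the fingers, on their centre line; the grasp point (between the pads) lies 19 mm behind it (grasp_offset is the distance from the TCP to the grasp point, in mm); z points along the fingers, x is the direction in which the jaws open and shut, and the axes are right-handed (so a half turn about z gives the same grasp; the last joint's range is limited). The gripper opens to 94 mm and grips with 3 to 60 N. Pads are 16 mm wide; open, the fingers measure 119 mm over their backs; the gripper's body (75 mm by 177 mm) begins 78 mm behind the grasp point.
Start: joints at [1.025, 0.087, 1.371, -0, 1.684, -0.103], TCP at [235.671, 496.97, 205.506] pointing down, gripper open.
Joint ranges: [-3.1, 3.1], [-0.76, 2.03], [0.27, 2.55], [-1.08, 4.22], [0.17, 2.65], [-2.57, 2.57]. Speed limits (rad/s): [2.79, 2.79, 3.14, 3.14, 3.14, 3.14].

## Interface

Orientations are given as a rotation vector (axis times angle).
In Python, from cell import sense, read_camera, calibration, close_job, grasp_offset gives the robot as it stands. The module is installed in compiled form; this text tells all that it offers.
- The arm moves only by the shell command python3 -m handwheel 'ROWS' [FORCE]. ROWS is JSON, a list of rows, each an object of numbers: "hand": the closure, from 0 (fully open) to 1 (shut); "tx", "ty", "tz": the shift along the tool's x, y, z in m; "spin": the turn about the tool's z in rad. In form: [{"hand": .., "tx": .., "ty": .., "tz": .., "spin": ..}, ...]. A call has exactly 10 rows; each row shifts and turns the pose as measured when the row begins, along the tool's axes as they then stand; what a row does not reach is not made up. A row lasts 1/12 s, in which the tool goes at most 41.7 mm and 7.16 degrees, less where a joint would pass 70% of its speed; a pose out of reach is approached as far as the arm can. A call is refused whole if a number of a shift passes 0.0417 or a number of a turn 0.125, either way. A call with a gripper value outside its range is refused whole. The fingers move at their own pace and stop on an object; FORCE is the grip in N (left out, the last holds). Time passes only in rows, so rows that do not move let the fingers close, or fill a call up. It gives the time, the measured TCP pose, the force and the opening at its end, in the units of the state.
- sense(): the state, without advancing time (a new reading comes with each control period).
- read_camera(name): name is "scene" or "top"; returns the picture (400x640x3 uint8, red, green, blue); there is no depth.
- calibration(name): a dict with "fx", "fy", "cx", "cy" (pixels), "rvec" (rotation vector, rad) and "tvec" (3), from world to camera coordinates, as OpenCV has them. Camera axes: x right, y down, z forward; pixel columns grow to the right and rows downward; lengths in mm; the calibration is good to about 2 mm. A picture is of the moment at which its call begins. calibration takes no time and is no camera call.
- close_job(): hands the job in, once; it reports no verdict.
The state is a dict: "time_s": time; "joints": joint angles; "joint_velocities": joint speeds; "tau": joint torques, N m; "tcp_pos": TCP position; "orientation": TCP orientation; "wrist_force": force on the tool from outside, world axes, zero at the start; "wrist_torque": the same for the moment, N m; "opening": finger opening in mm.
Only numpy, scipy, OpenCV 4.12 (cv2) and the standard library are available. Lean on these libraries where they do the work, as an engineer would, in place of code of your own. Each camera call takes 0.05 s, during which the arm holds its last target. There are 200 camera calls.

## Task

Open the wider of the two injector test chambers: press its release tab down so that the sprung cover lifts, then push the cover up and back until it rests fully open against its stop. Only press and push with the fingers: pick nothing up, leave the narrower chamber shut with its tab alone, and leave everything else on the bench where it is.

Things in the scene. Friction and masses are not known exactly. Their poses are not given: they have to be found in the camera images.
- wide: the wider of the two grey steel test chambers, bolted to the bench: box 120 mm deep (x) by 150 mm wide (y) by 60 mm high with a hinged steel-framed cover (clear window) on top. Origin at the centre of its underside on the bench; its x axis points from the tab side (front) to the hinge side (rear), z up. This is the one to open. Which side it stands on changes
- wide_press (a point): the point to press on the wide chamber's black ribbed release tab: on the tab's top face, 107 mm in front of the chamber's centre, 43 mm above the bench at rest. The tab is a flat paddle 44 mm wide (y), 50 mm deep (75 to 125 mm in front of the chamber's centre), 5 mm thick; its hook rises at the rear end to 71 mm, 64 to 77 mm in front of the centre. The point moves with the tab
- wide_tab (a joint): release tab of the wide chamber, rad: 0 at rest, grows as the paddle is pressed down (it rocks on a pivot 38 mm behind the press point), stop at 0.35 (press point about 13 mm down). It lets the cover go at about 0.12 (press point about 5 mm down). Sprung: at the press point about 1.5 N starts it and 6 to 8 N holds it at the stop; it comes back by itself
- wide_cover (a joint): cover of the wide chamber, rad: 0 shut and latched, grows as it opens upward and back; when unlatched, a spring plunger lifts it within about 0.6 s to about 0.88, where it rests; from there it must be pushed (about 1 N at the edge). Let go before upright (1.57) it falls back to about 0.88; past about 1.6 it falls by its own weight to its stop at 1.9
- wide_hinge (a point): middle of the wide cover's hinge line, 60 mm behind the chamber's centre, 60 mm above the bench; the hinge line runs along the chamber's y axis
- wide_edge (a point): middle of the lower (inner) side of the wide cover's free front edge, 128 mm from the hinge line; the cover is a flat plate 6 mm thick and 150 mm wide. Moves with the cover
- narrow: the narrower of the two grey steel test chambers, bolted to the bench: box 120 mm deep (x) by 100 mm wide (y) by 60 mm high with a hinged steel-framed cover (clear window) on top. Origin at the centre of its underside on the bench; its x axis points from the tab side (front) to the hinge side (rear), z up. To be left shut
- narrow_press (a point): the point to press on the narrow chamber's black ribbed release tab: on the tab's top face, 107 mm in front of the chamber's centre, 43 mm above the bench at rest. The tab is a flat paddle 44 mm wide (y), 50 mm deep (75 to 125 mm in front of the chamber's centre), 5 mm thick; its hook rises at the rear end to 71 mm, 64 to 77 mm in front of the centre. The point moves with the tab
- narrow_tab (a joint): release tab of the narrow chamber, rad: 0 at rest, grows as the paddle is pressed down (it rocks on a pivot 38 mm behind the press point), stop at 0.35 (press point about 13 mm down). It lets the cover go at about 0.12 (press point about 5 mm down). Sprung: at the press point about 1.5 N starts it and 6 to 8 N holds it at the stop; it comes back by itself
- narrow_cover (a joint): cover of the narrow chamber, rad: 0 shut and latched, grows as it opens upward and back; when unlatched, a spring plunger lifts it within about 0.6 s to about 0.88, where it rests; from there it must be pushed (about 1 N at the edge). Let go before upright (1.57) it falls back to about 0.88; past about 1.6 it falls by its own weight to its stop at 1.9
- narrow_hinge (a point): middle of the narrow cover's hinge line, 60 mm behind the chamber's centre, 60 mm above the bench; the hinge line runs along the chamber's y axis
- narrow_edge (a point): middle of the lower (inner) side of the narrow cover's free front edge, 128 mm from the hinge line; the cover is a flat plate 6 mm thick and 100 mm wide. Moves with the cover
- injector_mid: steel injector lying between the chambers' fronts, 179 mm long, 34 mm wide, 24 mm high, origin under its middle, x along it. A bystander, not to be moved
- injector_left: steel injector of the same size (179 x 34 x 24 mm) lying at the left of the bench, origin under its middle. A bystander, not to be moved
- nozzle_nut: steel nozzle nut standing between the chambers, 24 mm across, 42 mm high, origin at the centre of its foot. A bystander, not to be moved
- driver: screwdriver lying at the right, 200 mm long, 26 mm high, origin under it. A bystander, not to be moved
- spanner: spanner lying at the left, 180 mm long, 8 mm high, origin under it. A bystander, not to be moved
- shim_jar: glass jar 56 mm across, 70 mm high, beyond the chambers, origin at the centre of its foot. A bystander, not to be moved
- parts_cup: open steel cup 70 mm across, 60 mm high, at the right, origin at the centre of its foot. A bystander, not to be moved

How it is judged (in metres and radians):
On the way, in this order (a step that is already met when the one before it is completed fails the run):
1. the wide chamber's tab is pressed while its cover is still down (value of joint wide_tab above 0.08 rad and value of joint wide_cover below 0.3 rad).
2. the wide chamber's cover has lifted on its spring (value of joint wide_cover between 0.6 and 1.3 rad), for 0.1 s.
At the end, for the whole second after the job is handed in: the wide chamber's cover rests open past 1.75 rad (its stop is at 1.9), its tab is back up (below 0.08 rad), the narrow chamber is shut (cover below 0.05 rad, tab below 0.08 rad), and every bystander is within 30 mm of where it started (value of joint wide_cover above 1.75 rad and value of joint each of wide_tab, narrow_tab below 0.08 rad and value of joint narrow_cover below 0.05 rad and distance of each of injector_mid, injector_left, nozzle_nut, driver, spanner, shim_jar, parts_cup from where it was at the start of the episode below 0.03 m); the robot touches nothing.
It fails at once if the narrow chamber's tab is pressed or its cover opened (value of joint any of narrow_tab, narrow_cover above 0.1 rad).
It fails at once if a loose thing on the bench is moved more than 30 mm or lifted more than 15 mm (height (world z) of any of injector_mid, injector_left, nozzle_nut, driver, spanner, shim_jar, parts_cup above 0.015 m or distance of any of injector_mid, injector_left, nozzle_nut, driver, spanner, shim_jar, parts_cup from where it was at the start of the episode above 0.03 m).
It also fails if it takes over 42 s, if anything falls off the work surface, if the arm or the gripper's body presses on something with over 40 N, if the wrist force passes 120 N, or if a joint passes its speed limit or range.

## Working session

There is one attempt and no reset: what is moved stays moved. The work goes in short steps, Python scripts to look and compute and a shell command to move; the robot and the scene stay as the last step left them, time stands still between calls to the robot, and variables do not carry over. Pictures are saved under pics/ and viewed, about 8 in all and at most 12, crops included, and the job is handed in when it is done.

```bash
mkdir -p pics; python3 - <<'E'
from cell import *
import cv2
for n in("scene","top"):
    cv2.imwrite(f"pics/{n}0.png",read_camera(n)[:,:,::-1]); print(n,calibration(n))
s=sense();print(s)
E
```

```text
scene {'fx': 473.72098854479043, 'fy': 473.72098854479043, 'cx': 323.3278193022549, 'cy': 199.42607918141223, 'rvec': array([ 1.70786614,  1.71762285, -0.79825113]), 'tvec': array([  11.84922277, -313.22946031, 1774.28822393])}
top {'fx': 363.50158965874044, 'fy': 363.50158965874044, 'cx': 313.2664638324602, 'cy': 195.73821835039118, 'rvec': array([ 2.20956966, -2.18618145,  0.09287375]), 'tvec': array([ -13.81115112,  566.02937386, 1039.5399415 ])}
{'time_s': 0.1, 'joints': array([ 1.02484341e+00,  8.78888050e-02,  1.37209881e+00, -2.40115543e-05,
        1.68363976e+00, -1.03100250e-01]), 'joint_velocities': array([-5.12529933e-04, -1.39280951e-03, -8.60557358e-04,  2.88012167e-05,
        1.19670820e-03,  5.26142359e-04]), 'tau': array([ 2.97677223e-03, -3.41251123e+01, -3.03302836e+01,  7.19869486e-02,
        3.04328918e-02, -1.06229422e-04]), 'tcp_pos': array([235.43101521, 496.499378  , 204.41922631]), 'orientation': array([ 2.65429972,  1.67883002, -0.00284515]), 'wrist_force': array([-0.26573988, -0.22995444,  0.37804432]), 'wrist_torque': array([ 0.00750193,  0.01254145, -0.019161  ]), 'opening': 94.0345312284781}
```

View pics/top0.png

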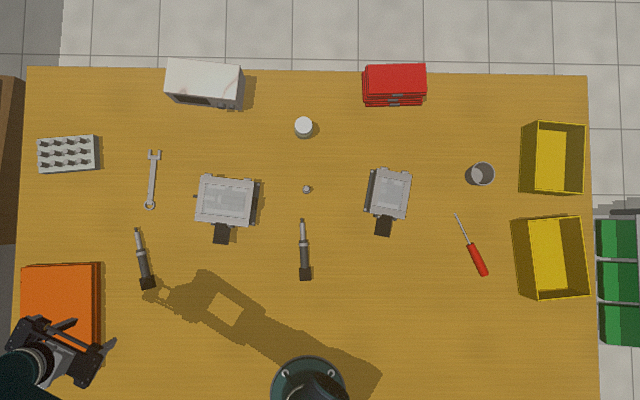

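View pics/scene0.png

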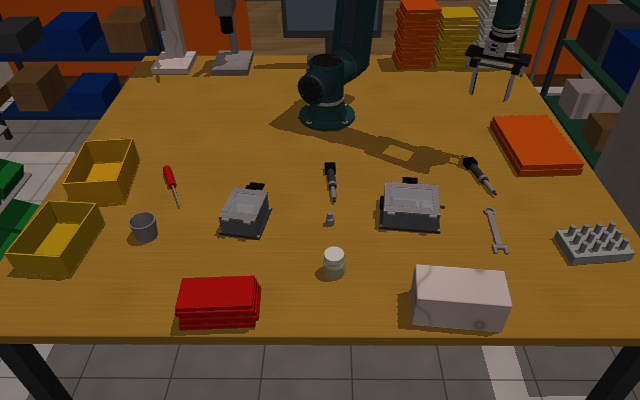

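The wide chamber is the left one in the top view, around (226,201), with its tab at (221,233). The narrow one is at (389,193). I'll enlarge the wide one.

```bash
python3 - <<'E'
import cv2
a=cv2.imread("pics/top0.png")[165:255,180:280]
b=cv2.resize(a,None,fx=6,fy=6,interpolation=cv2.INTER_CUBIC)
cv2.imwrite("pics/c1.png",b)
E
```

```text
(no output)
```

View pics/c1.png

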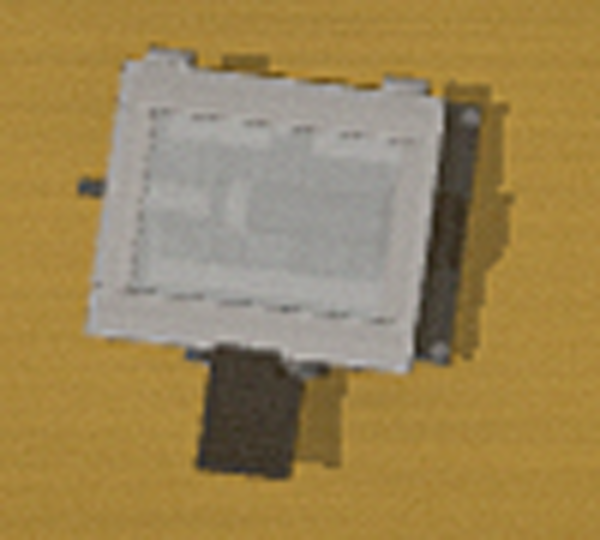

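The crop shows the cover corners at (125,62), (443,97), (410,372) and (88,332), and the tab front corners at (197,468) and (291,478). I'll fit the pose from these.

```bash
cat >h.py <<'E'
import numpy as np,cv2
from cell import *
from scipy.optimize import least_squares
from scipy.spatial.transform import Rotation as R
def proj(n,P):
    c=calibration(n);K=np.array([[c["fx"],0,c["cx"]],[0,c["fy"],c["cy"]],[0,0,1]])
    return cv2.projectPoints(np.array(P,float).reshape(-1,1,3),c["rvec"],c["tvec"],K,None)[0][:,0]
def W(p,L):
    c,s=np.cos(p[2]),np.sin(p[2]);L=np.array(L,float)
    return np.c_[p[0]+c*L[:,0]-s*L[:,1],p[1]+s*L[:,0]+c*L[:,1],L[:,2]]
E
python3 - <<'E'
from h import *
px=(np.array([(125,62),(443,97),(410,372),(88,332),(197,468),(291,478)])+.5)/6-.5+[180,165]
L=[(60,75,66),(60,-75,66),(-68,-75,66),(-68,75,66),(-125,22,43),(-125,-22,43)]
f=lambda p:(proj("top",W(p,L))-px).ravel()
r=least_squares(f,[500,250,0]);print(r.x,r.fun.reshape(-1,2).round(1))
print(W(r.x,[(-107,0,43),(60,0,60),(-68,0,60)]))
s=sense();print(R.from_rotvec(s["orientation"]).as_matrix().round(3),s["time_s"])
E
```

```text
[ 5.51452433e+02  2.39211189e+02 -1.04400071e-01] [[-0.3 -0.6]
 [ 0.5 -0.1]
 [ 0.2 -0. ]
 [-0.4  0.4]
 [ 0.   0.1]
 [-0.   0.2]]
[[445.03502052 250.36171547  43.        ]
 [611.12574905 232.95855785  60.        ]
 [483.82267569 246.29750501  60.        ]]
[[ 0.429  0.904 -0.001]
 [ 0.904 -0.429 -0.002]
 [-0.002 -0.    -1.   ]] 0.1
```

```bash
python3 -m handwheel '[{"hand":1,"tx":0,"ty":0,"tz":0,"spin":-0.113},{"hand":1,"tx":0,"ty":0,"tz":0,"spin":-0.113},{"hand":1,"tx":0,"ty":0,"tz":0,"spin":-0.113},{"hand":1,"tx":-0.027,"ty":0.028,"tz":0,"spin":0},{"hand":1,"tx":-0.027,"ty":0.028,"tz":0,"spin":0},{"hand":1,"tx":-0.027,"ty":0.028,"tz":0,"spin":0},{"hand":1,"tx":-0.027,"ty":0.028,"tz":0,"spin":0},{"hand":1,"tx":-0.027,"ty":0.028,"tz":0,"spin":0},{"hand":1,"tx":-0.027,"ty":0.028,"tz":0,"spin":0},{"hand":1,"tx":-0.02,"ty":0.02,"tz":0,"spin":0}]' 20
cat >>h.py <<'E'
P0=[551.45,239.21,-0.1044]
def rep():
    s=sense();d=s["tcp_pos"]-[P0[0],P0[1],0];c,q=np.cos(P0[2]),np.sin(P0[2])
    M=R.from_rotvec(s["orientation"]).as_matrix()
    print("t",round(s["time_s"],2),"chamber xyz",[round(v,1) for v in (c*d[0]+q*d[1],-q*d[0]+c*d[1],d[2])],"yaw err tool y",round(np.arctan2(M[1,1],M[0,1])-P0[2],3),"tilt",M[:2,2].round(3),"F",s["wrist_force"].round(1),"open",s["opening"].round(1))
E
python3 -c "from h import *;rep()"
```

```text
time_s: 0.93
tcp_pos: [407.1, 294.9, 196.8]
orientation: [-2.297, -2.142, 0.022]
wrist_force: [-0.1, 0.6, -0.3]
opening: 30.8Traceback (most recent call last):
  File "<string>", line 1, in <module>
    from h import *;rep()
                    ~~~^^
  File "h.py", line 15, in rep
    print("t",round(s["time_s"],2),"chamber xyz",[round(v,1) for v in (c*d[0]+q*d[1],-q*d[0]+c*d[1],d[2])],"yaw err tool y",round(np.arctan2(M[1,1],M[0,1])-P0[2],3),"tilt",M[:2,2].round(3),"F",s["wrist_force"].round(1),"open",s["opening"].round(1))
                                                                                                                                                                                                                                  ^^^^^^^^^^^^^^^^^^
AttributeError: 'float' object has no attribute 'round'
```

```bash
sed -i 's/s\["opening"\].round(1)/round(s["opening"],1)/' h.py; python3 -m handwheel '[{"hand":1,"tx":-0.02,"ty":0.019,"tz":0,"spin":0.035},{"hand":1,"tx":-0.02,"ty":0.019,"tz":0,"spin":0},{"hand":1,"tx":0,"ty":0,"tz":0.025,"spin":0},{"hand":1,"tx":0,"ty":0,"tz":0.025,"spin":0},{"hand":1,"tx":0,"ty":0,"tz":0.025,"spin":0},{"hand":1,"tx":0,"ty":0,"tz":0.02,"spin":0},{"hand":1,"tx":0,"ty":0,"tz":0.01,"spin":0},{"hand":1,"tx":0,"ty":0,"tz":0,"spin":0},{"hand":1,"tx":0,"ty":0,"tz":0,"spin":0},{"hand":1,"tx":0,"ty":0,"tz":0,"spin":0}]'
python3 - <<'E'
from h import *;rep()
cv2.imwrite("pics/c2.png",cv2.resize(read_camera("scene")[150:250,340:500,::-1],None,fx=5,fy=5,interpolation=2))
E
```

```text
time_s: 1.77
tcp_pos: [445.7, 239.8, 85.5]
orientation: [2.351, 2.083, -0.028]
wrist_force: [-0.3, -0.4, 0.4]
opening: 0.4
t 1.77 chamber xyz [np.float64(-105.2), np.float64(-10.4), np.float64(85.5)] yaw err tool y -0.017 tilt [-0.013 -0.012] F [-0.3 -0.4  0.4] open 0.4
```

View pics/c2.png

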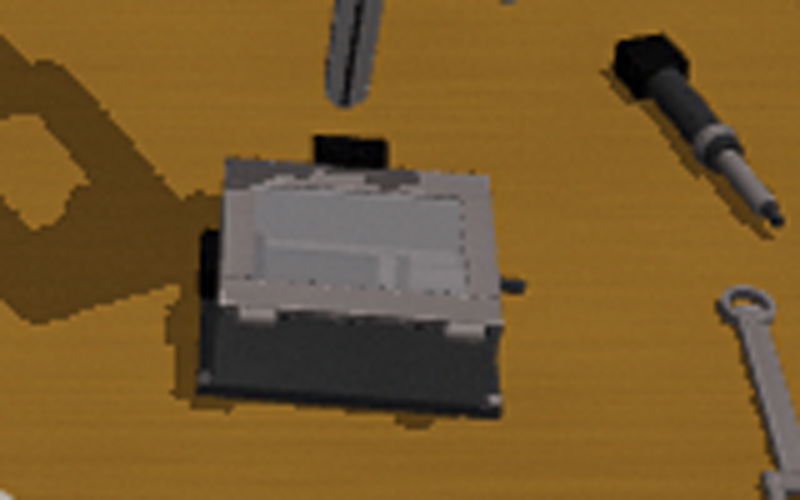

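The closed fingers (345,100 in the crop) hang just beyond the tab (350,150), about 10 mm off in y. I'll correct that and then press.

```bash
python3 -m handwheel '[{"hand":1,"tx":0.01,"ty":-0.007,"tz":0,"spin":-0.017},{"hand":1,"tx":0,"ty":0,"tz":0.015,"spin":0},{"hand":1,"tx":0,"ty":0,"tz":0.015,"spin":0},{"hand":1,"tx":0,"ty":0,"tz":0,"spin":0},{"hand":1,"tx":0,"ty":0,"tz":0.006,"spin":0},{"hand":1,"tx":0,"ty":0,"tz":0.006,"spin":0},{"hand":1,"tx":0,"ty":0,"tz":0.004,"spin":0},{"hand":1,"tx":0,"ty":0,"tz":0.004,"spin":0},{"hand":1,"tx":0,"ty":0,"tz":0.003,"spin":0},{"hand":1,"tx":0,"ty":0,"tz":0,"spin":0}]'
python3 - <<'E'
from h import *;rep()
E
```

```text
time_s: 2.65
tcp_pos: [445.3, 258.8, 42.5]
orientation: [2.322, 2.107, 0.008]
wrist_force: [-1.0, -0.4, 0.9]
opening: 0.4
t 2.65 chamber xyz [np.float64(-107.7), np.float64(8.4), np.float64(42.5)] yaw err tool y 0.008 tilt [ 0.008 -0.001] F [-1.  -0.4  0.9] open 0.4
```

```bash
python3 -m handwheel '[{"hand":1,"tx":0,"ty":0,"tz":0.004,"spin":0},{"hand":1,"tx":0,"ty":0,"tz":0.004,"spin":0},{"hand":1,"tx":0,"ty":0,"tz":0.004,"spin":0},{"hand":1,"tx":0,"ty":0,"tz":0.003,"spin":0},{"hand":1,"tx":0,"ty":0,"tz":0.002,"spin":0},{"hand":1,"tx":0,"ty":0,"tz":0.001,"spin":0},{"hand":1,"tx":0,"ty":0,"tz":0,"spin":0},{"hand":1,"tx":0,"ty":0,"tz":0,"spin":0},{"hand":1,"tx":0,"ty":0,"tz":0,"spin":0},{"hand":1,"tx":0,"ty":0,"tz":0,"spin":0}]'
python3 - <<'E'
from h import *;rep()
cv2.imwrite("pics/c3.png",cv2.resize(read_camera("scene")[110:250,340:500,::-1],None,fx=4,fy=4,interpolation=2))
E
```

```text
time_s: 3.48
tcp_pos: [446.0, 259.0, 35.2]
orientation: [2.323, 2.106, 0.013]
wrist_force: [-1.8, -1.3, 4.6]
opening: 0.6
t 3.48 chamber xyz [np.float64(-106.9), np.float64(8.7), np.float64(35.2)] yaw err tool y 0.007 tilt [0.01  0.001] F [-1.8 -1.3  4.6] open 0.6
```

View pics/c3.png

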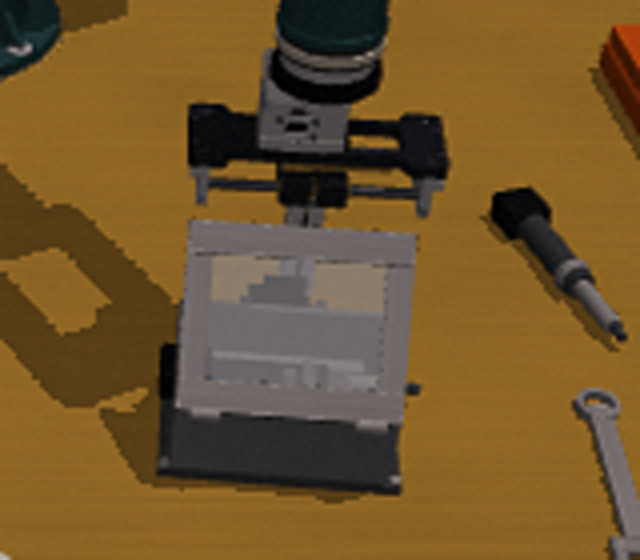

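The cover has sprung up: its front edge is now at row 220 of the crop, well above the box. I'll rise to about z=115.

```bash
python3 -m handwheel '[{"hand":1,"tx":0,"ty":0,"tz":-0.015,"spin":0},{"hand":1,"tx":0,"ty":0,"tz":-0.02,"spin":0},{"hand":1,"tx":0,"ty":0,"tz":-0.02,"spin":0},{"hand":1,"tx":0,"ty":0,"tz":-0.02,"spin":0},{"hand":1,"tx":-0.004,"ty":0,"tz":-0.01,"spin":0},{"hand":1,"tx":-0.004,"ty":0,"tz":0,"spin":0},{"hand":1,"tx":0,"ty":0,"tz":0,"spin":0},{"hand":1,"tx":0,"ty":0,"tz":0,"spin":0},{"hand":1,"tx":0,"ty":0,"tz":0,"spin":0},{"hand":1,"tx":0,"ty":0,"tz":0,"spin":0}]'
python3 - <<'E'
from h import *;rep()
th=.88
for th in(.7,.88,1.0):print(th,proj("scene",W(P0,[(60-128*np.cos(th)-6*np.sin(th),y,60+128*np.sin(th)+6*np.cos(th)) for y in(75,-75)]))*4-[340*4,110*4])
E
```

```text
time_s: 4.37
tcp_pos: [442.5, 248.2, 115.5]
orientation: [2.326, 2.106, 0.001]
wrist_force: [0.5, 0.5, -0.6]
opening: 0.4
t 4.37 chamber xyz [np.float64(-109.3), np.float64(-2.4), np.float64(115.5)] yaw err tool y 0.005 tilt [ 0.003 -0.003] F [ 0.5  0.5 -0.6] open 0.4
0.7 [[412.14951414 227.83296778]
 [189.07396354 214.33996961]]
0.88 [[417.57636774 223.14905183]
 [190.62591686 209.475736  ]]
1.0 [[421.05361495 223.58691949]
 [191.44473799 209.75094714]]
```

```bash
python3 -m handwheel '[{"hand":1,"tx":0,"ty":0.02,"tz":0,"spin":0},{"hand":1,"tx":0,"ty":0.02,"tz":0,"spin":0},{"hand":1,"tx":0,"ty":0.015,"tz":0,"spin":0},{"hand":1,"tx":0,"ty":0.012,"tz":0,"spin":0},{"hand":1,"tx":0,"ty":0.012,"tz":0,"spin":0},{"hand":1,"tx":0,"ty":0.012,"tz":0,"spin":0},{"hand":1,"tx":0,"ty":0.012,"tz":0,"spin":0},{"hand":1,"tx":0,"ty":0.012,"tz":0,"spin":0},{"hand":1,"tx":0,"ty":0.012,"tz":0,"spin":0},{"hand":1,"tx":0,"ty":0,"tz":0,"spin":0}]'
python3 - <<'E'
from h import *;rep()
cv2.imwrite("pics/c4.png",cv2.resize(read_camera("scene")[110:250,340:500,::-1],None,fx=4,fy=4,interpolation=2))
E
```

```text
time_s: 5.2
tcp_pos: [565.6, 234.7, 102.1]
orientation: [-2.319, -2.106, 0.034]
wrist_force: [0.4, -0.8, 0.1]
opening: 0.1
t 5.2 chamber xyz [np.float64(14.5), np.float64(-3.0), np.float64(102.1)] yaw err tool y 0.008 tilt [-0.022 -0.008] F [ 0.4 -0.8  0.1] open 0.1
```

View pics/c4.png

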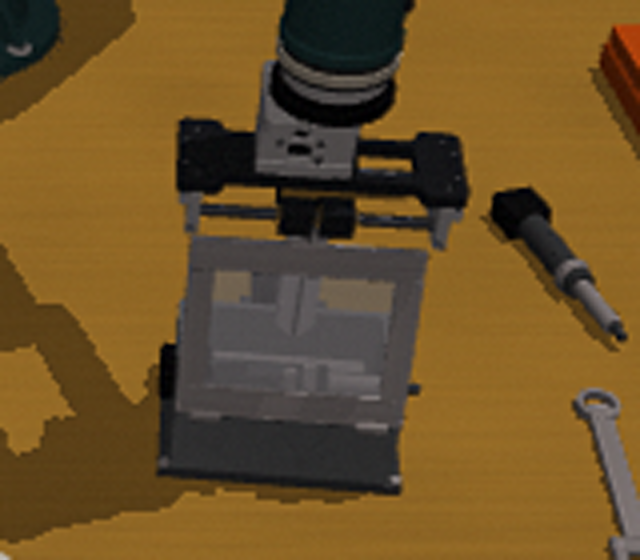

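The fingers are behind the lifting cover window, pushing it (edge at row 245). z has dropped to 102 mm, so I'll raise the fingers while pushing on.

```bash
python3 -m handwheel '[{"hand":1,"tx":0,"ty":0,"tz":-0.01,"spin":0},{"hand":1,"tx":0,"ty":0.005,"tz":-0.01,"spin":0},{"hand":1,"tx":0,"ty":0.01,"tz":-0.004,"spin":0},{"hand":1,"tx":0,"ty":0.01,"tz":-0.003,"spin":0},{"hand":1,"tx":0,"ty":0.01,"tz":-0.003,"spin":0},{"hand":1,"tx":0,"ty":0.01,"tz":-0.003,"spin":0},{"hand":1,"tx":0,"ty":0.01,"tz":-0.003,"spin":0},{"hand":1,"tx":0,"ty":0.01,"tz":-0.003,"spin":0},{"hand":1,"tx":0,"ty":0,"tz":0,"spin":0},{"hand":1,"tx":0,"ty":0,"tz":0,"spin":0}]'
python3 - <<'E'
from h import *;rep()
cv2.imwrite("pics/c5.png",cv2.resize(read_camera("scene")[110:250,340:500,::-1],None,fx=4,fy=4,interpolation=2))
E
```

```text
time_s: 6.08
tcp_pos: [629.2, 230.9, 148.7]
orientation: [-2.314, -2.111, 0.033]
wrist_force: [0.0, 0.0, -0.4]
opening: 0.9
t 6.08 chamber xyz [np.float64(78.2), np.float64(-0.2), np.float64(148.7)] yaw err tool y 0.012 tilt [-0.022 -0.007] F [ 0.   0.  -0.4] open 0.9
```

View pics/c5.png

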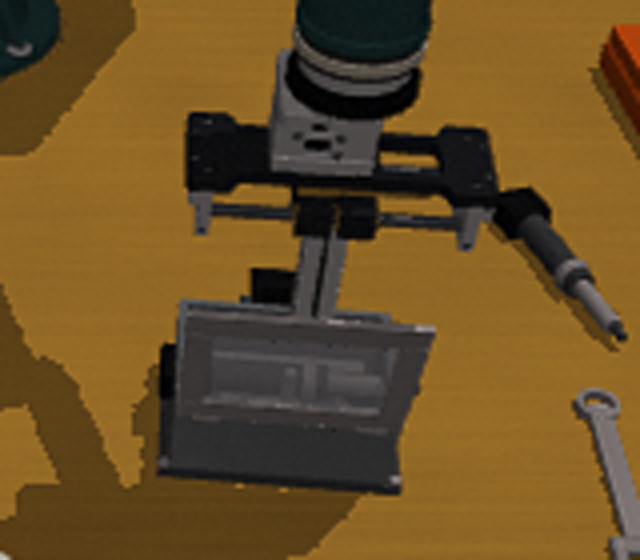

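The cover has fallen back past upright (its top edge now at rows 305–330) and the wrist force is about zero. I'll back off and rise.

```bash
python3 -m handwheel '[{"hand":1,"tx":0,"ty":-0.01,"tz":0,"spin":0},{"hand":1,"tx":0,"ty":-0.02,"tz":-0.01,"spin":0},{"hand":1,"tx":0,"ty":-0.02,"tz":-0.02,"spin":0},{"hand":1,"tx":0,"ty":-0.03,"tz":-0.02,"spin":0},{"hand":1,"tx":0,"ty":-0.03,"tz":-0.02,"spin":0},{"hand":1,"tx":0,"ty":-0.03,"tz":-0.02,"spin":0},{"hand":1,"tx":0,"ty":-0.02,"tz":-0.01,"spin":0},{"hand":1,"tx":0,"ty":0,"tz":0,"spin":0},{"hand":1,"tx":0,"ty":0,"tz":0,"spin":0},{"hand":1,"tx":0,"ty":0,"tz":0,"spin":0}]'
python3 - <<'E'
from h import *;rep()
im=read_camera("scene")[:,:,::-1].copy()
for th in (1.6,1.75,1.9):
    print(th,(proj("scene",W(P0,[(60-128*np.cos(th),y,60+128*np.sin(th)) for y in(75,-75)])).round(1)-[340,110])*4)
cv2.imwrite("pics/c6.png",cv2.resize(im[110:250,340:500],None,fx=4,fy=4,interpolation=2))
cv2.imwrite("pics/full6.png",im)
E
```

```text
time_s: 6.97
tcp_pos: [458.4, 246.7, 256.4]
orientation: [-2.309, -2.113, 0.036]
wrist_force: [-0.1, 0.7, 0.1]
opening: 0.8
t 6.97 chamber xyz [np.float64(-93.3), np.float64(-2.3), np.float64(256.4)] yaw err tool y 0.016 tilt [-0.025 -0.007] F [-0.1  0.7  0.1] open 0.8
1.6 [[435.6 276. ]
 [192.4 260.8]]
1.75 [[437.6 298. ]
 [191.6 282. ]]
1.9 [[439.2 323.2]
 [190.8 306.8]]
```

View pics/c6.png

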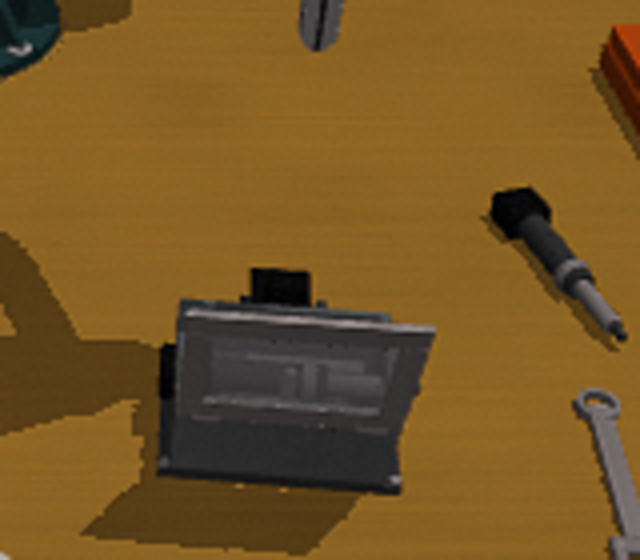

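View pics/full6.png

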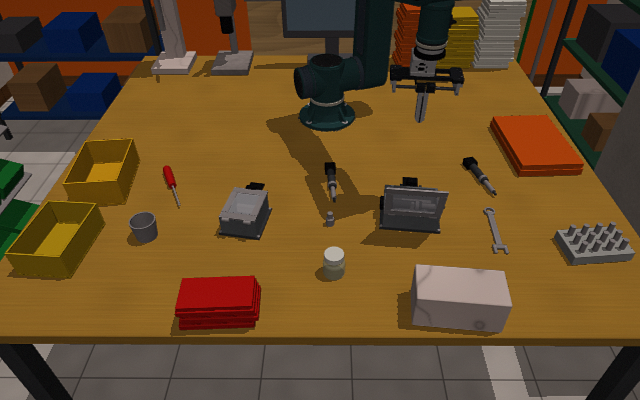

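The cover edge runs from (435,328) to (185,308) in the crop, which matches the 1.9 rad prediction of (439,323) to (191,307). The tab is back up, nothing else has moved, and the arm is clear.

```bash
python3 -c "from cell import *;print(close_job())"
```

```text
the job is handed in; nothing more can be done
None
```

The wide chamber (the left one from the robot) is open and the job is handed in, at about 7 s on the robot's clock. I pressed its release tab with the closed fingers, the cover sprang up, and I pushed it back until it fell to its stop. Then I drew the arm clear.

- **Cover:** in the last picture its edge matches the position predicted for 1.9 rad to within about 2 pixels.
- **Tab:** it looked back up after the press. I judged this by eye and did not measure the angle.
- **Narrow chamber and loose items:** the narrow chamber looked shut, and the bystanders looked where they were at the start, also judged by eye.
- **Forces:** the wrist force was about zero after I backed off. The highest reading was about 5 N, while pressing the tab; I read it only at the end of each call.
- **Deviations:** moves did not land exactly where commanded. The press was about 9 mm off the tab's centre line, still on the paddle. The fingers dropped to 102 mm during the push, so I raised them mid-push. No check failed.

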